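# Stack the label rolls in the rack

## Robot

A 6-joint arm with a two-finger parallel gripper is mounted at the origin on a cart in front of the work surface, level with it; the furniture and walls round the work are solid. World frame = base frame: x ahead of the robot, y to its left, z up, the work surface at z = 0. Lengths are in m, angles in rad, forces in N, time in s.
With the tool pointing down it reaches from about 0.4 to 0.825 m from the base axis. Payload 7 kg.
Tool frame: the origin (TCP) lies on the centre line of the jaws, within the pads' length; the fingertips stand 14 mm ahead of it and the grasp point (between the pads) lies 5 mm behind it; z points along the fingers, y is the line along which they close (so a half turn about z gives the same grasp; the last joint's range is limited). The gripper opens to 88 mm and grips with 3 to 60 N. Pads are 19 mm wide; open, the fingers measure 130 mm over their backs; the gripper's body (78 mm by 193 mm) begins 47 mm behind the grasp point.
Start: joints at [-0.826, 0.359, 0.012, 0, -1.224, -0.288], TCP at [0.298, -0.606, 0.241] pointing down, gripper open.
Joint ranges: [-3.07, 3.07], [-1.43, 2.12], [-1.02, 1.25], [-3.03, 1.67], [-3.05, -0], [-3.03, 3.03]. Speed limits (rad/s): [2.39, 2.39, 3.01, 3.14, 3.14, 3.14].

## Interface

Orientations are given as [roll, pitch, yaw] about the fixed x, y, z axes, in that order (R = Rz(yaw) Ry(pitch) Rx(roll)).
In Python, from station import arm gives the robot as it stands.
- The arm moves only by the tool move_arm, never from a script. Its argument "rows" is a list of rows, each an object with "translation": the shift along the tool's x, y, z in cm, a list of three; "rot": the turn, a rotation vector about the tool's x, y, z in degrees, a list of three; "hand": the closure, from 0 (fully open) to 1 (shut). A call has 1 to 8 rows; each row is the pose to reach, as a shift and turn from the pose commanded when the call began, along the tool's axes at that moment; what a row does not reach only later rows make up. A row lasts 1/12 s, in which the tool goes at most 41.7 mm and 7.16 degrees, less where a joint would pass 70% of its speed; a pose out of reach is approached as far as the arm can. A call with a gripper value outside its range is refused whole. The fingers move at their own pace and stop on an object; "squeeze" is the grip in N (left out, the last holds). Time passes only in rows, so rows that repeat a pose let the fingers close. It gives the time, the measured TCP pose, the force, the opening and the grip force at its end, in the units of the state.
- arm.get_state(): the state, without advancing time (a new reading comes with each control period).
- arm.grab_frame(name): name is "scene" or "top"; returns (picture, depth): 480x640x3 uint8, red, green, blue; 480x640 float32, m along the optical axis (not along the pixel's ray), 0 where there is no reading.
- arm.camera_params(name): a dict with "vfov" (degrees; the focal length in pixels is half the picture's height over the tangent of half this angle, whatever the lens; pixels are square), "cx", "cy" (the principal point, pixels), "position" and "orientation" of the camera in the world. Camera axes: x right, y down, z forward; pixel columns grow to the right and rows downward; lengths in m; the calibration is good to about 2 mm. A picture is of the moment at which its call begins. camera_params takes no time and is no camera call.
- arm.job_done(): hands the job in; it is judged then, once.
Trained networks look in the newest picture that a camera, given by its name, has taken for a name from the list of things; names that differ only in an ending like _2 or _b are one class to them, and where a whole thing is asked for, a point or a joint stands for the part that bears it (a point fixed in the world has none). Each returns a list of dicts, best first, with "p" (0 to 1); they miss things now and then, are a little off and sometimes report something else, mostly with a low value. They report only what shows in the picture. A call takes as long as a camera call.
- arm.search_frame(label, camera): "point" ([x, y, z] in m, in the coordinates of the camera as it stood for that picture, good to about 4 mm: the middle of the surface that is visible of it).
- arm.pinpoint(label, camera): "point" ([x, y, z] in m, in the coordinates of the camera as it stood for that picture, good to about 4 mm: a listed point, or the origin of a listed thing).
The state is a dict: "t": time; "q": joint angles; "qd": joint speeds; "joint_efforts": joint torques, N m; "eef_pos": TCP position; "ee_rot": TCP orientation; "force": force on the tool from outside, world axes, zero at the start; "moment": the same for the moment, N m; "width": finger opening in m; "gripper_force": force on a finger pad.
Only numpy, scipy, OpenCV 4.12 (cv2) and the standard library are available. Lean on these libraries where they do the work, as an engineer would, in place of code of your own. Each camera call takes 0.05 s, during which the arm holds its last target. There are 200 camera calls.

## Task

Finish the pyramid of label paper rolls in the grey rack: the right-hand bottom roll sticks out at the front, so push it straight in until it is up against the back fence in line with its neighbour, and roll the third roll gently off the loading ledge so that it comes to rest in the gap on top of the two, in line with them. Leave the other things on the bench where they are.

Things in the scene. Friction and masses are not known exactly. Their poses are not given: they have to be found in the camera images.
- rack: fixed grey sheet-metal roll rack. Origin on the bench under the middle of its bed; x runs from the loading ledge to the bed (roughly to the robot's right), y from the open front to the back fence (away from the robot), z up. Parts reach from y = -60 to 66 mm. The bed, base 4 mm thick, takes two rolls side by side between stops with inner faces at x = -81.5 and 81.5 mm; right stop 50 mm high
- ledge_edge (a point): middle of the open edge of the loading ledge, top face, at rack x = -47, y = 3, z = 90 mm, just over the crown of the left roll (84 mm). The ledge is level, reaches back to x = -240 mm, where a lip 6 mm thick stands 6 mm above it, and is as deep (y) as the rack
- right_home (a point): where the centre of the right bottom roll is when it is pushed fully in: rack x = 41, y = 2, z = 44 mm. The back fence, inner face at y = 57 mm, 60 mm high, stops the roll
- gap (a point): where the centre of the third roll is when it rests in the gap on the two others: rack x = 0, y = 0, z = 112 mm
- roll_left: white paper roll on a cardboard core, a rigid cylinder 80 mm in diameter and 110 mm long, 0.35 kg, lying on its side; origin at its centre, its y axis is the roll's axis (x and z turn with it as it rolls); the bottom roll in the left place of the bed, partly under the ledge's edge, already against the back fence or within a few mm of it
- roll_right: white paper roll on a cardboard core, a rigid cylinder 80 mm in diameter and 110 mm long, 0.35 kg, lying on its side; origin at its centre, its y axis is the roll's axis (x and z turn with it as it rolls); the bottom roll in the right place of the bed; at the start it sticks out about 15 to 40 mm in front of its neighbour; it slides along its axis when its front end is pushed
- roll_top: white paper roll on a cardboard core, a rigid cylinder 80 mm in diameter and 110 mm long, 0.35 kg, lying on its side; origin at its centre, its y axis is the roll's axis (x and z turn with it as it rolls); at the start it lies free on the loading ledge, axis about parallel to the others, centre at z = 130 mm over the bench; it rolls easily along the ledge when pushed from its outer side
- battery_pack: bystander: dark blue battery pack with a short plug lead, 31 x 103 x 22 mm, lying flat; origin under its centre
- multimeter: bystander: yellow and black hand multimeter lying on its back, 130 x 62 x 40 mm; origin under its centre
- power_brick: bystander: black laptop power brick, 46 x 128 x 30 mm; origin under its centre
- module_case: bystander: vented grey steel module case, 66 x 110 x 38 mm; origin under its centre
- tape_roll: bystander: masking tape roll lying flat, 97 mm across, 24 mm high; origin under its centre
- wire_spool: bystander: solder wire spool standing on its flange, 57 mm across, 55 mm high; origin under its centre

How it is judged:
By the outcome, as a careful person would: the job done as asked, in the order asked, and still so for the second after the job is handed in, with the robot touching nothing.
It also fails if it takes over 53 s, if anything falls off the work surface, if the arm or the gripper's body presses on something with over 40 N, if the wrist force passes 120 N, or if a joint passes its speed limit or range.

## Working session

There is one attempt and no reset: what is moved stays moved. The work goes in short steps, Python scripts to look and compute and a tool call to move; the robot and the scene stay as the last step left them, time stands still between calls to the robot, and variables do not carry over. Pictures are saved under pics/ and viewed, at most 10 in all, crops included, and the job is handed in when it is done.

Besides the shell and the picture viewer there is one more tool, called after ">>>" as name([rows], argument=value, ...), one row to a line, values as JSON. move_arm: Moves the arm, as the interface text tells. Its arguments: {"type":"object","properties":{"rows":{"type":"array","items":{"type":"object","properties":{"translation":{"type":"array","items":{"type":"number"}},"rot":{"type":"array","items":{"type":"number"}},"hand":{"type":"number"}}}},"squeeze":{"type":"number"}},"required":["rows"]}

```bash
mkdir -p pics
cat > h.py <<'E'
import numpy as np, cv2
from station import arm
from scipy.spatial.transform import Rotation as R
def cam(n):
    c=arm.camera_params(n); o=np.array(c["orientation"],float)
    M=o if o.shape==(3,3) else (R.from_euler('xyz',o).as_matrix() if o.size==3 else R.from_quat(o).as_matrix())
    return c,M,np.array(c["position"])
def w(n,p):
    c,M,t=cam(n); return M@np.array(p)+t
def cloud(n,d):
    c,M,t=cam(n); f=240/np.tan(np.radians(c["vfov"])/2)
    v,u=np.mgrid[:480,:640]; P=np.stack([(u-c["cx"])/f*d,(v-c["cy"])/f*d,d],-1)
    return P@M.T+t
E
python3 - <<'E'
from h import *
for n in("scene","top"):
    print(arm.camera_params(n))
    im,d=arm.grab_frame(n); cv2.imwrite(f"pics/{n}0.png",im[...,::-1]); np.save(n+"0.npy",d)
    for l in("ledge_edge","right_home","gap","roll_left","roll_right","roll_top","rack"):
        print(n,l,[(round(r["p"],2),np.round(w(n,r["point"]),3).tolist()) for r in arm.pinpoint(l,n)[:3]])
print(arm.get_state())
E
```

```text
{'vfov': 45.25002518460534, 'cx': 328.5563063608102, 'cy': 232.50381964347852, 'position': array([-0.55243216,  0.59085179,  0.77796246]), 'orientation': array([-2.06614558,  0.01696393, -2.07552583])}
scene ledge_edge [(0.89, [0.556, -0.049, 0.09])]
scene right_home [(0.68, [0.555, -0.133, 0.049])]
scene gap [(0.79, [0.549, -0.097, 0.106]), (0.38, [0.43, 0.3, -0.002])]
scene roll_left [(0.65, [0.548, -0.057, 0.041])]
scene roll_right [(0.71, [0.521, -0.137, 0.045])]
scene roll_top [(0.71, [0.549, 0.042, 0.132])]
scene rack [(0.66, [0.551, -0.091, -0.003]), (0.5, [0.438, -0.33, -0.004])]
{'vfov': 50.24419891198143, 'cx': 318.1076192162795, 'cy': 242.64813131329967, 'position': array([0.39805434, 0.02881562, 1.48336028]), 'orientation': array([-3.03980833, -0.01223105, -1.58761579])}
top ledge_edge [(0.84, [0.548, -0.047, 0.089]), (0.18, [0.432, -0.335, 0.001])]
top right_home [(0.9, [0.555, -0.136, 0.042])]
top gap [(0.96, [0.548, -0.099, 0.111])]
top roll_left [(0.67, [0.546, -0.051, 0.041])]
top roll_right [(0.86, [0.521, -0.136, 0.043]), (0.56, [0.697, -0.322, 0.001]), (0.3, [0.547, -0.052, 0.04])]
top roll_top [(0.6, [0.548, 0.042, 0.127])]
top rack [(0.74, [0.546, -0.096, 0.001])]
{'t': 0.8, 'q': array([-8.25902668e-01,  3.58546534e-01,  1.18879036e-02, -6.40432795e-06,
       -1.22410555e+00, -2.88087559e-01]), 'qd': array([ 0.00028097,  0.00011699, -0.0001017 , -0.00170618,  0.0005197 ,
       -0.00018912]), 'joint_efforts': array([ 5.12279657e-04, -5.82284224e+01,  2.93286163e+01,  7.00204253e+00,
        1.25295875e-02, -2.64038442e-05]), 'eef_pos': array([ 0.29769192, -0.60577202,  0.24058941]), 'ee_rot': array([-3.14156355e+00,  1.49071753e-05, -2.68478873e+00]), 'force': array([0.16105801, 0.86761964, 0.19184566]), 'moment': array([ 0.06618714, -0.0043809 ,  0.02216286]), 'gripper_force': 0.0, 'width': 0.08738180455069727}
```

View pics/scene0.png

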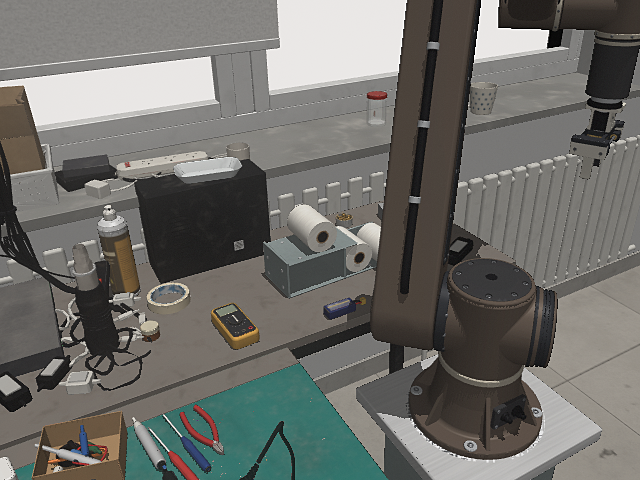

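View pics/top0.png

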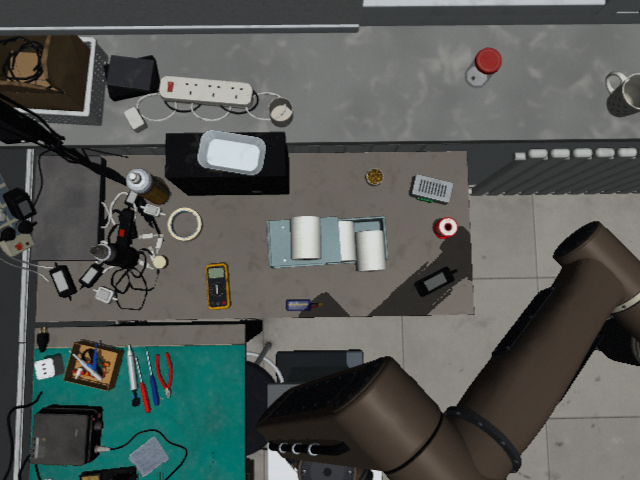

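Run:
```python
from h import *
# rack yaw from back fence/right stop, ledge; roll axes from cloud
P=cloud("top",np.load("top0.npy")).reshape(-1,3)
def sel(x0,x1,y0,y1,z0,z1):
    m=(P[:,0]>x0)&(P[:,0]<x1)&(P[:,1]>y0)&(P[:,1]<y1)&(P[:,2]>z0)&(P[:,2]<z1); return P[m]
def rep(n,Q):
    print(n,len(Q),np.round(np.percentile(Q,[1,50,99],axis=0),3).tolist())
    if len(Q)>20:
        r=cv2.minAreaRect((Q[:,:2]*1000).astype(np.float32)); print("  rect",np.round(r[0],1),np.round(r[1],1),round(r[2],2))
rep("toproll",sel(.4,.72,-.03,.16,.115,.2))
rep("left",sel(.4,.72,-.095,-.05,.07,.087))
rep("right",sel(.4,.72,-.18,-.09,.062,.09))
rep("ledge",sel(.4,.72,-.08,.25,.084,.1))
rep("fence",sel(.59,.65,-.2,-.05,.045,.07))
rep("stop",sel(.45,.65,-.195,-.17,.042,.056))
```

```text
toproll 1501 [[0.493, 0.003, 0.124], [0.555, 0.047, 0.163], [0.696, 0.154, 0.195]]
  rect [601.7  63.5] [244.4 110.5] 21.79
left 458 [[0.492, -0.087, 0.071], [0.544, -0.068, 0.08], [0.6, -0.051, 0.087]]
  rect [545.3 -69.7] [111.3  39.8] 1.05
right 1020 [[0.465, -0.173, 0.062], [0.519, -0.136, 0.078], [0.601, -0.091, 0.088]]
  rect [ 538.4 -131.3] [149.4  85.9] 2.24
ledge 2112 [[0.483, -0.063, 0.084], [0.544, 0.086, 0.089], [0.695, 0.197, 0.098]]
  rect [594.2  82.5] [247.3 300.8] 8.32
fence 148 [[0.591, -0.181, 0.045], [0.61, -0.116, 0.058], [0.616, -0.052, 0.07]]
  rect [ 603.3 -116.4] [ 25.  131.2] 0.78
stop 109 [[0.495, -0.185, 0.042], [0.554, -0.18, 0.049], [0.616, -0.173, 0.056]]
  rect [ 541.8 -179.6] [150.1  10.4] 2.63
```

The top view shows the third roll on the ledge at about (306,238), the left roll at (347,241) and the right roll sticking out towards the robot at (370,250). A black box stands behind the ledge, with its near edge at about v=195. Next I'll work out the rack yaw and the clearances.

```bash
cat >> h.py <<'E'
def line(Q,a,b,f,lo,hi,step=.008):
    """edge/centre of Q[:,b] vs Q[:,a], binned, robust line -> slope deg, samples"""
    X=[];Y=[]
    for s in np.arange(lo,hi,step):
        m=(Q[:,a]>=s)&(Q[:,a]<s+step)
        if m.sum()>3: X.append(s+step/2);Y.append(f(Q[m,b]))
    v=cv2.fitLine(np.c_[X,Y].astype(np.float32),cv2.DIST_HUBER,0,.01,.01).ravel()
    return round(np.degrees(np.arctan(v[1]/v[0])),2),np.round([v[2],v[3]],4),len(X)
E
python3 - <<'E'
from h import *
for n in("top","scene"):
    P=cloud(n,np.load(n+"0.npy")).reshape(-1,3)
    S=lambda *b:P[np.all([(P[:,i]>b[2*i])&(P[:,i]<b[2*i+1]) for i in range(3)],0)]
    mid=lambda v:(v.min()+v.max())/2
    L=S(.45,.62,-.02,.2,.084,.094)
    if n=="top":
        print("ledge front",line(L,1,0,np.min,.09,.19),"back",line(S(.45,.64,-.05,.2,.084,.094),1,0,np.max,.09,.19))
        print("fence",line(S(.595,.63,-.18,-.06,.052,.066),1,0,np.median,-.18,-.06))
        print("stop",line(S(.45,.62,-.2,-.172,.044,.056),0,1,np.median,.5,.61))
        for k,b in dict(top=(.485,.615,.0,.09,.14,.175),left=(.485,.61,-.087,-.05,.07,.087),right=(.455,.59,-.18,-.097,.065,.09)).items():
            Q=S(*b); print(k,"axis",line(Q,0,1,np.median,b[0],b[1]),"xrange",np.round(np.percentile(Q[:,0],[0.5,99.5]),4),"yr",np.round(np.percentile(Q[:,1],[1,99]),4),"ztop",np.percentile(Q[:,2],97))
        B=S(.6,.8,-.05,.35,.1,.4); print("box",np.round(np.percentile(B,[.5,50,99.5],axis=0),3).tolist())
    else:
        for b in [(.47,.5,.0,.09,.1,.175)]:
            Q=S(*b); print("scene top front face",len(Q),np.round(np.percentile(Q,[2,50,98],axis=0),4).tolist())
# second pinpoint
for n in("top","scene"):
    arm.grab_frame(n)
    for l in("gap","right_home","ledge_edge","roll_left","roll_right","roll_top","rack"):
        print(n,l,[(round(r["p"],2),np.round(w(n,r["point"]),3).tolist()) for r in arm.pinpoint(l,n)[:1]])
E
```

```text
ledge front (np.float32(42.21), array([0.122 , 0.4868], dtype=float32), 8) back (np.float32(-3.14), array([0.122 , 0.6037], dtype=float32), 8)
fence (np.float32(-2.99), array([-0.108 ,  0.6104], dtype=float32), 15)
stop (np.float32(2.22), array([ 0.5528, -0.18  ], dtype=float32), 14)
top axis (np.float32(-0.33), array([0.5498, 0.0418], dtype=float32), 14) xrange [0.4936 0.603 ] yr [0.0049 0.079 ] ztop 0.17186862731060323
left axis (np.float32(1.68), array([ 0.5458, -0.0678], dtype=float32), 15) xrange [0.4918 0.6006] yr [-0.0865 -0.0508] ztop 0.0859821615269528
right axis (np.float32(0.61), array([ 0.5262, -0.1374], dtype=float32), 14) xrange [0.4638 0.5741] yr [-0.1726 -0.1057] ztop 0.08631943496560707
box [[0.603, -0.038, 0.105], [0.738, 0.21, 0.232], [0.799, 0.349, 0.257]]
scene top front face 702 [[0.4897, 0.0087, 0.102], [0.4941, 0.0458, 0.134], [0.4992, 0.0813, 0.168]]
top gap [(0.88, [0.547, -0.095, 0.115])]
top right_home [(0.97, [0.556, -0.138, 0.039])]
top ledge_edge [(0.93, [0.552, -0.047, 0.091])]
top roll_left [(0.88, [0.546, -0.053, 0.038])]
top roll_right [(0.82, [0.522, -0.135, 0.044])]
top roll_top [(0.84, [0.55, 0.043, 0.127])]
top rack [(0.87, [0.55, -0.095, 0.006])]
scene gap [(0.7, [0.548, -0.097, 0.11])]
scene right_home [(0.92, [0.557, -0.137, 0.044])]
scene ledge_edge [(0.66, [0.551, -0.051, 0.086])]
scene roll_left [(0.72, [0.549, -0.056, 0.043])]
scene roll_right [(0.74, [0.523, -0.133, 0.044])]
scene roll_top [(0.97, [0.548, 0.042, 0.129])]
scene rack [(0.93, [0.553, -0.092, -0.004])]
```

>>> move_arm([
  {"translation": [-32,36.2,4],"rot": [0,0,23.5],"hand": 1},
  {"translation": [-32,36.2,4],"rot": [0,0,23.5],"hand": 1},
  {"translation": [-32,36.2,4],"rot": [0,0,23.5],"hand": 1},
  {"translation": [-32,36.2,4],"rot": [0,0,23.5],"hand": 1},
  {"translation": [-32,36.2,4],"rot": [0,0,23.5],"hand": 1},
  {"translation": [-32,36.2,4],"rot": [0,0,23.5],"hand": 1},
  {"translation": [-32,36.2,4],"rot": [0,0,23.5],"hand": 1},
  {"translation": [-32,36.2,4],"rot": [0,0,23.5],"hand": 1},
])

```text
t: 2.27
eef_pos: [0.3848, -0.2861, 0.2134]
ee_rot: [-3.141, 0.001, -3.095]
force: [1.3, -0.3, 0.2]
width: 0.0395
gripper_force: 0.0
```

```bash
cat >> h.py <<'E'
from scipy.optimize import least_squares
def cyl(Q):
    """fit 40 mm cylinder, level axis: returns axis slope deg, y at mean x, z, mid x"""
    xm=np.median(Q[:,0])
    f=lambda p:np.hypot((Q[:,1]-p[1]-np.tan(p[0])*(Q[:,0]-xm))*np.cos(p[0]),Q[:,2]-p[2])-.04
    for _ in range(2):
        s=least_squares(f,[.03,np.median(Q[:,1]),Q[:,2].max()-.04],loss="soft_l1",f_scale=.001)
        k=np.abs(f(s.x))<.004; xx=Q[k,0]
    lo,hi=np.percentile(xx,[.5,99.5]); mx=(lo+hi)/2
    return dict(slope=round(np.degrees(s.x[0]),2),mid=np.round([mx,s.x[1]+np.tan(s.x[0])*(mx-xm),s.x[2]],4).tolist(),x=np.round([lo,hi],4).tolist(),n=int(k.sum()))
def box(P,*b): return P[np.all([(P[:,i]>b[2*i])&(P[:,i]<b[2*i+1]) for i in range(3)],0)]
E
python3 - <<'E'
from h import *
P=cloud("top",np.load("top0.npy")).reshape(-1,3)
print("top",cyl(box(P,.47,.63,0,.09,.135,.18)))
print("left",cyl(box(P,.47,.612,-.09,-.045,.065,.09)))
print("right",cyl(box(P,.45,.595,-.18,-.095,.06,.09)))
for y in np.arange(-.05,.2,.03): 
    q=box(P,.61,.8,y,y+.03,.15,.4); print(round(y,2),len(q),q[:,0].min().round(3) if len(q) else None)
s=arm.get_state(); print(s["t"],s["eef_pos"],s["ee_rot"],s["q"],s["width"],s["force"])
E
```

```text
top {'slope': np.float64(0.61), 'mid': [0.5482, 0.0423, 0.1288], 'x': [0.4936, 0.6029], 'n': 1151}
left {'slope': np.float64(3.14), 'mid': [0.547, -0.0539, 0.044], 'x': [0.4918, 0.6023], 'n': 480}
right {'slope': np.float64(2.94), 'mid': [0.5191, -0.1392, 0.0425], 'x': [0.4642, 0.5739], 'n': 893}
-0.05 76 0.788
-0.02 79 0.788
0.01 73 0.788
0.04 85 0.788
0.07 288 0.693
0.1 581 0.693
0.13 598 0.693
0.16 583 0.693
0.19 601 0.693
2.2667 [ 0.38484812 -0.28610582  0.21344046] [-3.14128522e+00  8.40716558e-04 -3.09522109e+00] [-2.27748599e-01  5.35888333e-02 -4.45935637e-01  7.79331789e-05
 -1.07037931e+00 -1.29671366e+00] 0.03946707347732166 [ 1.31019316 -0.33182765  0.24995422]
```

>>> move_arm([
  {"translation": [-4.5,14.3,5],"rot": [0,0,0],"hand": 1},
  {"translation": [-4.5,14.3,5],"rot": [0,0,0],"hand": 1},
  {"translation": [-4.5,14.3,5],"rot": [0,0,0],"hand": 1},
  {"translation": [-4.5,14.3,5],"rot": [0,0,0],"hand": 1},
  {"translation": [-4.5,14.3,5],"rot": [0,0,0],"hand": 1},
  {"translation": [-4.5,14.3,5],"rot": [0,0,0],"hand": 1},
])

```text
t: 2.77
eef_pos: [0.4233, -0.1414, 0.1631]
ee_rot: [-3.142, -0.001, -3.091]
force: [-0.4, -2.0, 0.1]
width: 0.0023
gripper_force: 0.0
```

>>> move_arm([
  {"translation": [0,-0.2,4],"rot": [0,0,0],"hand": 1},
  {"translation": [0,-0.2,8],"rot": [0,0,0],"hand": 1},
  {"translation": [0,-0.2,11.2],"rot": [0,0,0],"hand": 1},
  {"translation": [0,-0.2,11.2],"rot": [0,0,0],"hand": 1},
  {"translation": [0,-0.2,11.2],"rot": [0,0,0],"hand": 1},
])

```text
t: 3.18
eef_pos: [0.4222, -0.1459, 0.0509]
ee_rot: [-3.141, -0.004, -3.096]
force: [0.4, -0.1, 1.9]
width: -0.0
gripper_force: 0.0
```

>>> move_arm([
  {"translation": [-1,0.2,0]},
  {"translation": [-2,0.2,0]},
  {"translation": [-2.5,0.2,0]},
  {"translation": [-3,0.2,0]},
  {"translation": [-3.4,0.2,0]},
  {"translation": [-3.8,0.2,0]},
  {"translation": [-4.2,0.2,0]},
  {"translation": [-4.6,0.2,0]},
])

```text
validation failed for argument at $.ro...
```

>>> move_arm([
  {"translation": [-0.3,0,0]},
  {"translation": [-0.6,0,0]},
  {"translation": [-0.9,0,0]},
  {"translation": [-1.1,0,0]},
  {"translation": [-1.3,0,0]},
  {"translation": [-1.4,0,0]},
  {"translation": [-1.5,0,0]},
  {"translation": [-1.6,0,0]},
])

```text
validation failed for argument at $.ro...
```

>>> move_arm([
  {"translation": [-1,0.2,0],"rot": [0,0,0],"hand": 1},
  {"translation": [-2,0.2,0],"rot": [0,0,0],"hand": 1},
  {"translation": [-2.5,0.2,0],"rot": [0,0,0],"hand": 1},
  {"translation": [-3,0.2,0],"rot": [0,0,0],"hand": 1},
  {"translation": [-3.4,0.2,0],"rot": [0,0,0],"hand": 1},
  {"translation": [-3.8,0.2,0],"rot": [0,0,0],"hand": 1},
  {"translation": [-4.2,0.2,0],"rot": [0,0,0],"hand": 1},
  {"translation": [-4.6,0.2,0],"rot": [0,0,0],"hand": 1},
])

```text
t: 3.85
eef_pos: [0.4673, -0.141, 0.0516]
ee_rot: [3.142, -0.003, -3.095]
force: [-6.9, -0.3, 5.2]
width: 0.0001
gripper_force: 3.6
```

>>> move_arm([
  {"translation": [-0.3,0,0],"rot": [0,0,0],"hand": 1},
  {"translation": [-0.6,0,0],"rot": [0,0,0],"hand": 1},
  {"translation": [-0.9,0,0],"rot": [0,0,0],"hand": 1},
  {"translation": [-1.2,0,0],"rot": [0,0,0],"hand": 1},
  {"translation": [-1.4,0,0],"rot": [0,0,0],"hand": 1},
  {"translation": [-1.5,0,0],"rot": [0,0,0],"hand": 1},
  {"translation": [-1.6,0,0],"rot": [0,0,0],"hand": 1},
  {"translation": [-1.7,0,0],"rot": [0,0,0],"hand": 1},
])

```text
t: 4.52
eef_pos: [0.4844, -0.1402, 0.0515]
ee_rot: [3.142, -0.003, -3.095]
force: [-7.7, -0.6, 4.8]
width: 0.0006
gripper_force: 3.5
```

Not at the fence yet, so I'll measure.

Run:
```python
from h import *
im,d=arm.grab_frame("scene"); cv2.imwrite("pics/s1.png",cv2.resize(im[180:320,230:430],None,fx=3,fy=3)[...,::-1])
im,d=arm.grab_frame("top"); cv2.imwrite("pics/t1.png",cv2.resize(im[190:300,240:420],None,fx=4,fy=4)[...,::-1])
P=cloud("top",d).reshape(-1,3)
print("left",cyl(box(P,.47,.612,-.09,-.045,.065,.09)))
print("right",cyl(box(P,.5,.625,-.18,-.095,.066,.09)))
print(np.round(arm.get_state()["force"],1))
```

```text
left {'slope': np.float64(2.07), 'mid': [0.5819, -0.0527, 0.0436], 'x': [0.5609, 0.6028], 'n': 181}
right {'slope': np.float64(2.59), 'mid': [0.5858, -0.1362, 0.043], 'x': [0.5664, 0.6052], 'n': 251}
[-5.7  0.4  4.6]
```

View pics/t1.png

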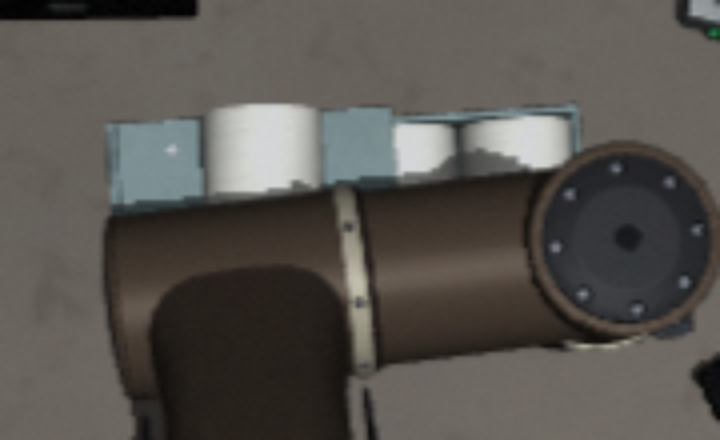

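The image shows the right roll's back end near the fence, around (515,120), and by depth it is about 2–3 mm short. I'll push on in 1 mm steps and watch the force.

>>> move_arm([
  {"translation": [-0.1,0,0],"rot": [0,0,0],"hand": 1},
  {"translation": [-0.2,0,0],"rot": [0,0,0],"hand": 1},
  {"translation": [-0.2,0,0],"rot": [0,0,0],"hand": 1},
])

```text
t: 4.87
eef_pos: [0.4871, -0.14, 0.0515]
ee_rot: [3.142, -0.002, -3.095]
force: [-4.7, -1.9, 3.4]
width: 0.0005
gripper_force: 2.4
```

>>> move_arm([
  {"translation": [-0.1,0,0],"rot": [0,0,0],"hand": 1},
  {"translation": [-0.1,0,0],"rot": [0,0,0],"hand": 1},
])

```text
t: 5.03
eef_pos: [0.488, -0.14, 0.0515]
ee_rot: [3.142, -0.002, -3.095]
force: [-5.9, 0.4, 4.7]
width: 0.0006
gripper_force: 3.0
```

>>> move_arm([
  {"translation": [-0.1,0,0],"rot": [0,0,0],"hand": 1},
  {"translation": [-0.1,0,0],"rot": [0,0,0],"hand": 1},
])

```text
t: 5.2
eef_pos: [0.4884, -0.14, 0.0514]
ee_rot: [3.142, -0.003, -3.095]
force: [-7.6, -0.5, 5.8]
width: 0.0002
gripper_force: 3.7
```

>>> move_arm([
  {"translation": [-0.1,0,0],"rot": [0,0,0],"hand": 1},
  {"translation": [-0.1,0,0],"rot": [0,0,0],"hand": 1},
])

```text
t: 5.37
eef_pos: [0.4884, -0.14, 0.0513]
ee_rot: [3.141, -0.004, -3.096]
force: [-9.9, -0.2, 8.5]
width: 0.0004
gripper_force: 5.1
```

>>> move_arm([
  {"translation": [-0.1,0,0],"rot": [0,0,0],"hand": 1},
  {"translation": [-0.1,0,0],"rot": [0,0,0],"hand": 1},
])

```text
t: 5.53
eef_pos: [0.4884, -0.1401, 0.0511]
ee_rot: [3.141, -0.006, -3.096]
force: [-13.6, 1.4, 10.7]
width: 0.0004
gripper_force: 6.5
```

Position has stalled at x = 0.4884 and the force is rising, so the roll is against the fence. I'll back off and lift.

>>> move_arm([
  {"translation": [1,0,0],"rot": [0,0,0],"hand": 1},
  {"translation": [3,0,0],"rot": [0,0,0],"hand": 1},
  {"translation": [5,0,0],"rot": [0,0,0],"hand": 1},
  {"translation": [5,0,-4],"rot": [0,0,0],"hand": 0.5},
  {"translation": [5,0,-8],"rot": [0,0,0],"hand": 0.4},
  {"translation": [5,0,-12],"rot": [0,0,0],"hand": 0.3},
  {"translation": [5,0,-16],"rot": [0,0,0],"hand": 0.3},
  {"translation": [5,0,-20],"rot": [0,0,0],"hand": 0.3},
])

```text
t: 6.2
eef_pos: [0.4422, -0.1419, 0.2542]
ee_rot: [3.141, 0.003, -3.095]
force: [1.9, -1.0, -0.9]
width: 0.0281
gripper_force: 0.0
```

Run:
```python
from h import *
im,d=arm.grab_frame("top"); P=cloud("top",d).reshape(-1,3)
print("top",cyl(box(P,.47,.63,0,.09,.135,.18)))
print("left",cyl(box(P,.47,.612,-.09,-.045,.065,.09)))
print("right",cyl(box(P,.5,.625,-.18,-.095,.066,.09)))
im,d=arm.grab_frame("scene"); cv2.imwrite("pics/s2.png",cv2.resize(im[180:320,230:430],None,fx=3,fy=3)[...,::-1])
s=arm.get_state(); print(s["t"],s["eef_pos"],s["ee_rot"],s["q"],s["width"],s["force"])
```

```text
top {'slope': np.float64(0.81), 'mid': [0.5542, 0.0424, 0.129], 'x': [0.5057, 0.6026], 'n': 995}
left {'slope': np.float64(3.39), 'mid': [0.5619, -0.054, 0.0436], 'x': [0.5224, 0.6015], 'n': 342}
right {'slope': np.float64(2.36), 'mid': [0.5689, -0.137, 0.0429], 'x': [0.5299, 0.6078], 'n': 570}
6.3 [ 0.44603999 -0.14233473  0.25892932] [-3.14019312  0.01420056 -3.09371883] [ 0.11518563 -0.01113964 -0.40493884  0.00256162 -1.16292403 -1.63911761] 0.03615607717831982 [ 0.07340666  0.25687457 -0.48147591]
```

>>> move_arm([
  {"translation": [-6,13,0],"rot": [0,0,-7],"hand": 0.3},
  {"translation": [-11.6,25.5,0],"rot": [0,0,-14],"hand": 0.3},
  {"translation": [-11.6,25.5,0],"rot": [0,0,-21],"hand": 0.3},
  {"translation": [-11.6,25.5,0],"rot": [0,0,-28],"hand": 0.3},
  {"translation": [-11.6,25.5,0],"rot": [0,0,-35],"hand": 0.3},
  {"translation": [-11.6,25.5,0],"rot": [0,0,-42],"hand": 0.3},
  {"translation": [-11.6,25.5,0],"rot": [0,0,-49],"hand": 0.3},
  {"translation": [-11.6,25.5,0],"rot": [0,0,-56],"hand": 0.3},
])

```text
t: 6.97
eef_pos: [0.5484, 0.1232, 0.251]
ee_rot: [-3.14, 0.002, -2.108]
force: [0.9, -0.9, 0.2]
width: 0.0611
gripper_force: 0.0
```

>>> move_arm([
  {"translation": [0,0,0],"rot": [0,0,-7],"hand": 0.3},
  {"translation": [0,0,0],"rot": [0,0,-14],"hand": 0.3},
  {"translation": [0,0,0],"rot": [0,0,-21],"hand": 0.3},
  {"translation": [0,0,0],"rot": [0,0,-28],"hand": 0.3},
  {"translation": [0,0,0],"rot": [0,0,-31.3],"hand": 0.3},
  {"translation": [0,0,0],"rot": [0,0,-31.3],"hand": 0.3},
  {"translation": [0,0,0],"rot": [0,0,-31.3],"hand": 0.3},
])

```text
t: 7.55
eef_pos: [0.5463, 0.1184, 0.2516]
ee_rot: [-3.14, 0.001, -1.573]
force: [-0.1, 0.3, 0.4]
width: 0.0615
gripper_force: 0.0
```

>>> move_arm([
  {"translation": [0,0,3],"rot": [0,0,0],"hand": 0.3},
  {"translation": [0,0,6],"rot": [0,0,0],"hand": 0.3},
  {"translation": [0,0,9],"rot": [0,0,0],"hand": 0.3},
  {"translation": [0,0,11],"rot": [0,0,0],"hand": 0.3},
  {"translation": [0,0,12],"rot": [0,0,0],"hand": 0.3},
  {"translation": [0,0,12],"rot": [0,0,0],"hand": 0.3},
  {"translation": [0,0,12],"rot": [0,0,0],"hand": 0.3},
])

```text
t: 8.13
eef_pos: [0.5465, 0.1182, 0.1318]
ee_rot: [-3.141, -0.0, -1.572]
force: [0.1, -0.5, 0.7]
width: 0.0614
gripper_force: 0.0
```

Run:
```python
from h import *
im,d=arm.grab_frame("top"); P=cloud("top",d).reshape(-1,3)
print("top",cyl(box(P,.47,.63,0,.06,.135,.18)))
im,d=arm.grab_frame("scene"); cv2.imwrite("pics/s3.png",cv2.resize(im[150:320,230:430],None,fx=3,fy=3)[...,::-1])
s=arm.get_state(); print(s["t"],s["eef_pos"],s["ee_rot"],s["width"],s["force"])
```

```text
top {'slope': np.float64(0.42), 'mid': [0.5489, 0.0424, 0.1289], 'x': [0.4951, 0.6028], 'n': 824}
8.2333 [0.54709969 0.1186195  0.13293281] [-3.13912058e+00  1.03213024e-03 -1.57148944e+00] 0.06135870163984531 [-0.06240373 -0.02763477  0.62381441]
```

View pics/s3.png

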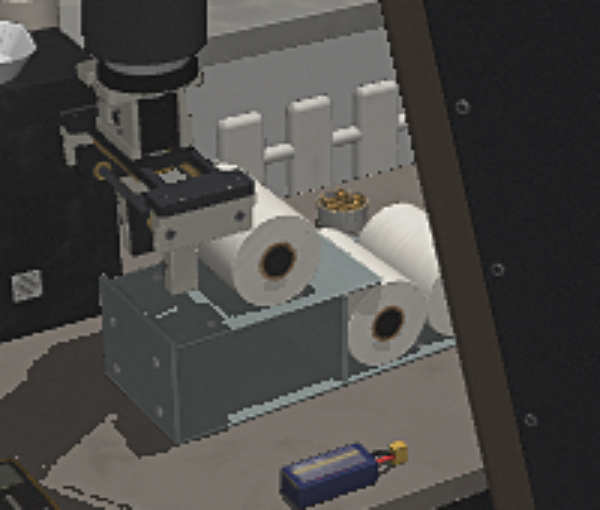

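The gripper stands behind the outer side of the top roll, with the fingers at (180,265) and the roll at (265,260). Next is a slow push.

>>> move_arm([
  {"translation": [1,0,0],"rot": [0,0,0],"hand": 0.3},
  {"translation": [1.8,0,0],"rot": [0,0,0],"hand": 0.3},
  {"translation": [2.1,0,0],"rot": [0,0,0],"hand": 0.3},
  {"translation": [2.3,0,0],"rot": [0,0,0],"hand": 0.3},
  {"translation": [2.5,0,0],"rot": [0,0,0],"hand": 0.3},
  {"translation": [2.7,0,0],"rot": [0,0,0],"hand": 0.3},
  {"translation": [2.9,0,0],"rot": [0,0,0],"hand": 0.3},
  {"translation": [3.1,0,0],"rot": [0,0,0],"hand": 0.3},
])

```text
t: 8.9
eef_pos: [0.546, 0.087, 0.1313]
ee_rot: [3.142, -0.0, -1.571]
force: [0.3, 0.4, 0.1]
width: 0.0614
gripper_force: 0.1
```

>>> move_arm([
  {"translation": [0.2,0,0],"rot": [0,0,0],"hand": 0.3},
  {"translation": [0.4,0,0],"rot": [0,0,0],"hand": 0.3},
  {"translation": [0.6,0,0],"rot": [0,0,0],"hand": 0.3},
  {"translation": [0.8,0,0],"rot": [0,0,0],"hand": 0.3},
  {"translation": [1.0,0,0],"rot": [0,0,0],"hand": 0.3},
  {"translation": [1.2,0,0],"rot": [0,0,0],"hand": 0.3},
  {"translation": [1.4,0,0],"rot": [0,0,0],"hand": 0.3},
  {"translation": [1.6,0,0],"rot": [0,0,0],"hand": 0.3},
])

```text
t: 9.57
eef_pos: [0.546, 0.0709, 0.1313]
ee_rot: [-3.142, 0.0, -1.571]
force: [0.3, 0.1, 1.2]
width: 0.0611
gripper_force: 0.1
```

```bash
cat > tr.py <<'E'
from h import *
im,d=arm.grab_frame("scene")
print("scene",[(round(r["p"],2),np.round(w("scene",r["point"]),3).tolist()) for r in arm.pinpoint("roll_top","scene")[:2]])
im,d=arm.grab_frame("top"); P=cloud("top",d).reshape(-1,3); s=arm.get_state(); y=s["eef_pos"][1]
print("top",cyl(box(P,.47,.63,y-.1,y-.035,.135,.172)))
print(s["t"],s["eef_pos"],s["ee_rot"],s["force"])
E
python3 tr.py
```

```text
scene [(0.88, [0.549, 0.023, 0.132]), (0.46, [0.549, -0.093, -0.003])]
top {'slope': np.float64(0.62), 'mid': [0.5489, 0.0173, 0.1288], 'x': [0.4949, 0.6028], 'n': 686}
9.7167 [0.54590412 0.07090826 0.13125364] [ 3.14145481e+00 -3.98427887e-05 -1.57158590e+00] [ 0.42205942  0.21586542 -0.18704485]
```

>>> move_arm([
  {"translation": [0.3,0,0],"rot": [0,0,0],"hand": 0.3},
  {"translation": [0.6,0,0],"rot": [0,0,0],"hand": 0.3},
  {"translation": [0.8,0,0],"rot": [0,0,0],"hand": 0.3},
  {"translation": [1.0,0,0],"rot": [0,0,0],"hand": 0.3},
  {"translation": [1.2,0,0],"rot": [0,0,0],"hand": 0.3},
  {"translation": [1.4,0,0],"rot": [0,0,0],"hand": 0.3},
  {"translation": [1.5,0,0],"rot": [0,0,0],"hand": 0.3},
  {"translation": [1.6,0,0],"rot": [0,0,0],"hand": 0.3},
])

```text
t: 10.38
eef_pos: [0.5459, 0.0549, 0.1313]
ee_rot: [3.141, -0.0, -1.571]
force: [-0.8, 0.6, -0.1]
width: 0.0613
gripper_force: 0.0
```

```bash
python3 tr.py
```

```text
scene [(0.8, [0.548, 0.003, 0.131])]
top {'slope': np.float64(0.21), 'mid': [0.5486, 0.0017, 0.1287], 'x': [0.4947, 0.6025], 'n': 643}
10.5333 [0.54598163 0.0550554  0.13128406] [-3.14158722e+00  1.38754975e-05 -1.57138867e+00] [-0.45962546 -0.75938462 -1.07657723]
```

>>> move_arm([
  {"translation": [0.2,0,0],"rot": [0,0,-0.4],"hand": 0.3},
  {"translation": [0.4,0,0],"rot": [0,0,-0.8],"hand": 0.3},
  {"translation": [0.6,0,0],"rot": [0,0,-1.2],"hand": 0.3},
  {"translation": [0.8,0,0],"rot": [0,0,-1.6],"hand": 0.3},
  {"translation": [1.0,0,0],"rot": [0,0,-2],"hand": 0.3},
  {"translation": [1.2,0,0],"rot": [0,0,-2.4],"hand": 0.3},
  {"translation": [1.4,0,0],"rot": [0,0,-2.8],"hand": 0.3},
  {"translation": [1.6,0,0],"rot": [0,0,-3],"hand": 0.3},
])

```text
t: 11.2
eef_pos: [0.5459, 0.0388, 0.1313]
ee_rot: [3.142, -0.0, -1.518]
force: [0.9, -0.4, 0.4]
width: 0.0611
gripper_force: 0.1
```

```bash
python3 tr.py
```

```text
scene [(0.84, [0.548, -0.014, 0.131])]
top {'slope': np.float64(0.64), 'mid': [0.5485, -0.0163, 0.1285], 'x': [0.4944, 0.6027], 'n': 612}
11.35 [0.54591153 0.03887235 0.13124893] [ 3.14148309e+00 -6.86894907e-05 -1.51922473e+00] [-0.02629862  0.26819259  0.12520042]
```

>>> move_arm([
  {"translation": [0.2,0,0],"rot": [0,0,0],"hand": 0.3},
  {"translation": [0.4,0,0],"rot": [0,0,0],"hand": 0.3},
  {"translation": [0.6,0,0],"rot": [0,0,0],"hand": 0.3},
  {"translation": [0.8,0,0],"rot": [0,0,0],"hand": 0.3},
  {"translation": [1.0,0,0],"rot": [0,0,0],"hand": 0.3},
  {"translation": [1.2,0,0],"rot": [0,0,0],"hand": 0.3},
  {"translation": [1.4,0,0],"rot": [0,0,0],"hand": 0.3},
  {"translation": [1.6,0,0],"rot": [0,0,0],"hand": 0.3},
])

```text
t: 12.02
eef_pos: [0.5468, 0.0229, 0.1313]
ee_rot: [-3.142, 0.0, -1.519]
force: [-0.4, -0.1, 0.1]
width: 0.0613
gripper_force: 0.1
```

```bash
python3 tr.py
```

```text
scene [(0.92, [0.551, -0.03, 0.129]), (0.63, [0.374, 0.049, -0.004])]
top {'slope': np.float64(0.57), 'mid': [0.5486, -0.0322, 0.1286], 'x': [0.4943, 0.6029], 'n': 575}
12.1667 [0.54675498 0.02292829 0.13125962] [ 3.14151418e+00 -5.36573989e-05 -1.51915167e+00] [ 0.04790799 -0.24872518  0.40543405]
```

>>> move_arm([
  {"translation": [0.2,0,0],"rot": [0,0,0],"hand": 0.3},
  {"translation": [0.4,0,0],"rot": [0,0,0],"hand": 0.3},
  {"translation": [0.6,0,0],"rot": [0,0,0],"hand": 0.3},
  {"translation": [0.8,0,0],"rot": [0,0,0],"hand": 0.3},
  {"translation": [1.0,0,0],"rot": [0,0,0],"hand": 0.3},
  {"translation": [1.15,0,0],"rot": [0,0,0],"hand": 0.3},
  {"translation": [1.3,0,0],"rot": [0,0,0],"hand": 0.3},
  {"translation": [1.45,0,0],"rot": [0,0,0],"hand": 0.3},
])

```text
t: 12.83
eef_pos: [0.5475, 0.0085, 0.1313]
ee_rot: [3.142, 0.0, -1.519]
force: [0.7, 0.8, 0.7]
width: 0.0613
gripper_force: 0.4
```

>>> move_arm([
  {"translation": [0.15,0,0],"rot": [0,0,0],"hand": 0.3},
  {"translation": [0.3,0,0],"rot": [0,0,0],"hand": 0.3},
  {"translation": [0.45,0,0],"rot": [0,0,0],"hand": 0.3},
  {"translation": [0.6,0,0],"rot": [0,0,0],"hand": 0.3},
  {"translation": [0.6,0,0],"rot": [0,0,0],"hand": 0.3},
  {"translation": [0.6,0,0],"rot": [0,0,0],"hand": 0.3},
])

```text
t: 13.33
eef_pos: [0.5478, 0.0026, 0.1313]
ee_rot: [3.142, -0.0, -1.519]
force: [1.1, -0.0, -0.8]
width: 0.0614
gripper_force: 0.0
```

```bash
sed -i 's/y-.1,y-.035,.135,.172/-.14,-.03,.13,.172/' tr.py; python3 tr.py
```

```text
scene [(0.68, [0.548, -0.06, 0.129])]
top {'slope': np.float64(1.93), 'mid': [0.551, -0.0862, 0.1164], 'x': [0.4967, 0.6054], 'n': 898}
13.4833 [0.54786306 0.00268968 0.13129398] [-3.14155947e+00 -6.18525620e-06 -1.51885640e+00] [-0.56697946  0.56248421 -0.47020845]
```

>>> move_arm([
  {"translation": [-1,0,0],"rot": [0,0,0],"hand": 0.3},
  {"translation": [-2,0,-1],"rot": [0,0,0],"hand": 0.3},
  {"translation": [-3,0,-3],"rot": [0,0,0],"hand": 0.3},
  {"translation": [-4,0,-6],"rot": [0,0,0],"hand": 0.3},
  {"translation": [-5,0,-9],"rot": [0,0,0],"hand": 0.3},
  {"translation": [-7,0,-12],"rot": [0,0,0],"hand": 0.3},
  {"translation": [-10,0,-14],"rot": [0,0,0],"hand": 0.3},
  {"translation": [-12,0,-15],"rot": [0,0,0],"hand": 0.3},
])

```text
t: 14.15
eef_pos: [0.5424, 0.1251, 0.286]
ee_rot: [-3.136, 0.002, -1.518]
force: [0.6, -0.7, 0.0]
width: 0.0612
gripper_force: 0.0
```

```bash
cat >> tr.py <<'E'
print("left",cyl(box(P,.47,.612,-.065,-.045,.065,.086)))
print("right",cyl(box(P,.47,.625,-.18,-.13,.06,.088)))
cv2.imwrite("pics/t5.png",cv2.resize(im[190:300,240:420],None,fx=4,fy=4)[...,::-1])
im,d=arm.grab_frame("scene"); cv2.imwrite("pics/s5.png",cv2.resize(im[150:320,230:430],None,fx=3,fy=3)[...,::-1])
E
python3 tr.py
```

```text
scene [(0.6, [0.55, -0.098, 0.11])]
top {'slope': np.float64(2.76), 'mid': [0.551, -0.0976, 0.1119], 'x': [0.4965, 0.6055], 'n': 1007}
14.3 [0.54172428 0.12477337 0.28313272] [-3.13904776e+00  1.37035839e-03 -1.51612398e+00] [ 0.76506426 -0.22067402 -0.30330395]
left {'slope': np.float64(4.58), 'mid': [0.5492, -0.0457, 0.0437], 'x': [0.4919, 0.6065], 'n': 131}
right {'slope': np.float64(3.09), 'mid': [0.5559, -0.137, 0.0429], 'x': [0.5017, 0.6102], 'n': 365}
```

View pics/t5.png

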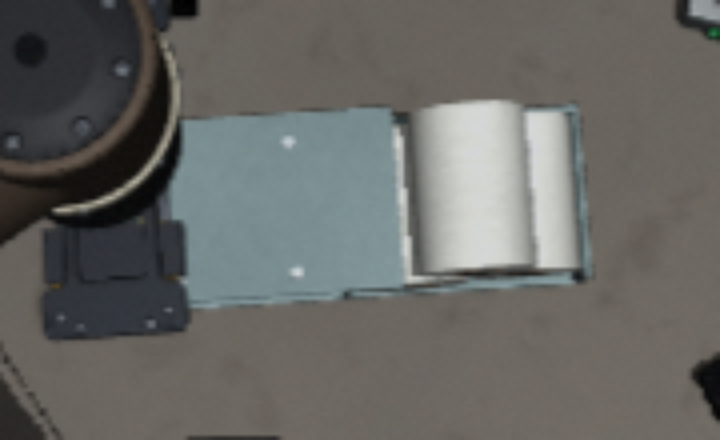

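View pics/s5.png

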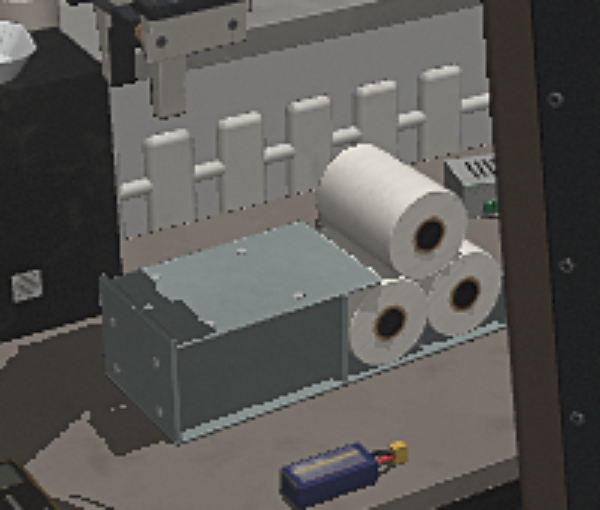

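The third roll rests in the gap, at (470,185) in the top view. It is parallel to the other two and within about 1 mm of their line, and the robot is clear.

```bash
python3 -c "
from station import arm
print(arm.job_done())"
```

```text
the job is handed in; nothing more can be done
None
```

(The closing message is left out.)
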